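# Lock the sample rotator's shaft with its set screw

## Task

Lock the shaft of the sample rotator: turn its crank until the flat on the shaft (with the red line) faces straight up at the set screw in the fixed collar, then take the red T-handled hex key from its stand, fit it fully into the screw and tighten the screw clockwise onto the flat until it is snug. Do not overtighten it, do not screw it down on the round of the shaft, and leave the key standing in the screw; do not push the other things on the bench about.

Things in the scene. Friction and masses are not known exactly. Their poses are not given: they have to be found in the camera images.
- rotator: Sample rotator drive, fixed on the bench: base plate 110 x 210 x 12 mm, white motor housing at its +y end (84 x 52 mm, 104 mm high, y +48 to +100 mm), aluminium locking collar in the middle (52 x 32 mm, 103.5 mm high), blue front bearing at y = -70 mm. Origin on the bench under the middle of the collar. A steel shaft of 24 mm diameter lies along its y axis at z = 62 mm.
- bore (a point): Middle of the mouth of the guide bore in the collar's top, straight above the rotator's origin, z = 103.5 mm. The bore is vertical, 17.5 mm in diameter with a 2 mm chamfer, 9.5 mm deep; the set screw lies on the same axis below it.
- shaft (a joint): Angle of the shaft about the rotator's +y axis (rad). 0: the flat (10.4 mm from the axis, 12 mm wide, red line along it) and the crank point straight up. Negative: the crank leans to the rotator's -x. Turns from -1.6 to 1.6, stays where it is left (friction 0.12 N m).
- crank_peg (a point): Middle of the black crank peg, 14 mm in diameter, 50 mm long, parallel to the shaft on the rotator's -y side (y = -95 to -145 mm, this point at y = -122 mm in its frame). It goes round 45 mm from the shaft's axis: x = 45 sin(angle), z = 62 + 45 cos(angle) mm in the rotator's frame. Rigid on the shaft, so it turns about its own line as it goes round.
- screw: The dark set screw (this frame sinks but does not turn with it). Origin: middle of the mouth of its hexagon socket, 91 to 92.5 mm above the bench at first, about 12 mm below the collar's top. Socket 14.5 mm across flats, 11 mm deep. How the hexagon is turned is different each time and not told: turn the lightly resting key until it drops in (repeats every 60 degrees, 4 degrees of play).
- screw_point (a point): Lower end of the set screw's nylon tip, 17.5 mm below its mouth. Clockwise from above tightens: 2.55 mm down a radian, 0.2 N m running free (about 0.1 held still). It meets the upturned flat after 0.5 to 1.0 rad. Snug, 25 to 110 N on the flat, comes 0.3 to 0.7 rad later, at 0.26 to 0.46 N m turning or 0.15 to 0.3 held still. It does not turn back by itself.
- key_stand: Grey block 56 x 56 x 50 mm, fixed, in which the key stands upright. Origin in the middle of its underside. The hole is in its middle, 40 mm deep.
- key_grip (a point): Centre of the key's red handle bar, 80 mm long (x) x 16 mm (y) x 22 mm high (z). The steel hexagon, 14 mm across flats, two faces square to x, goes straight down; its ball end's lowest point is 91 mm below this centre. In the stand the centre is 101 mm above the bench; resting on the screw with hexagons out of line 86.5 mm above the screw's mouth; fully home 80 mm above it. 0.2 to 0.33 kg.
- key_boss (a point): Lower end of the round red boss (22 mm in diameter) under the key's handle bar, 29 mm below the bar's centre, on the key's axis. The full hexagon runs from here down to 86.5 mm below the bar's centre, the ball end below that.
- green_box: Pipette tip box with green base and clear lid, 90 x 126 x 72 mm, loose, origin in the middle of its underside; leave it where it is.
- beaker: Small empty glass beaker, 54 mm across, 69 mm high, loose; leave it where it is.
- yellow_rack: Yellow microtube rack, 67 x 198 x 51 mm, loose; leave it where it is.
Things that resemble listed ones, but are neither listed nor needed, are in the scene too. Leave any green, turquoise or white look-alike of the part that bears key_grip alone.

How it is judged:
By the outcome, as a careful person would: the job done as asked, in the order asked, and still so for the second after the job is handed in, with the robot touching nothing.
It also fails if it takes over 72 s, if anything falls off the work surface, if the arm or the gripper's body presses on something with over 40 N, if the wrist force passes 120 N, or if a joint passes its speed limit or range.

## Robot

A 6-joint arm with a two-finger parallel gripper is mounted at the origin on a cart in front of the work surface, level with it; the furniture and walls round the work are solid. World frame = base frame: x ahead of the robot, y to its left, z up, the work surface at z = 0. Lengths are in mm, angles in degrees, forces in N, time in s.
With the tool pointing down it reaches from about 350 to 850 mm from the base axis. Payload 8.1 kg.
Tool frame: the origin (TCP) lies midway between the tips of the shut fingers; the grasp point (between the pads) lies 19 mm behind it (r.grasp_offset is the distance from the TCP to the grasp point, in mm); z points along the fingers, x is the direction in which the jaws open and shut, and the axes are right-handed (so a half turn about z gives the same grasp; the last joint's range is limited). The gripper opens to 85 mm and grips with 20 to 120 N. Pads are 22 mm wide; open, the fingers measure 114 mm over their backs; the gripper's body (76 mm by 85 mm) begins 54 mm behind the grasp point. The pads swing forward as they close: fully open they stand 13 mm farther back than shut.
Start: joints at [69.534, 7.471, 85.268, -0, 87.261, -4.893], TCP at [161.057, 577.984, 231.292] pointing down, gripper open.
Joint ranges: [-169.43, 169.43], [-51.17, 129.36], [1.28, 143.12], [-76.62, 256.62], [0, 156.53], [-152.29, 152.29]. Speed limits (degrees/s): [136.94, 136.94, 159.86, 180, 180, 180].

## Interface

Orientations are given as [roll, pitch, yaw] about the fixed x, y, z axes, in that order (R = Rz(yaw) Ry(pitch) Rx(roll)).
In Python, from bench import r, optics, hand_in gives the robot as it stands.
- The arm moves only by the shell command python3 -m pendant 'ROWS' [FORCE]. ROWS is JSON, a list of rows, each a list of 5 numbers: the opening, from 0 (shut) to 1 (fully open), then the shift along the tool's x, y, z in mm, then the turn about the tool's z in degrees. A call has 1 to 10 rows; each row shifts and turns the commanded pose from where the row before left it, along the tool's axes as they then stand; what a row does not reach is not made up. A row lasts 1/10 s, in which the tool goes at most 50 mm and 8.59 degrees, less where a joint would pass 70% of its speed; a pose out of reach is approached as far as the arm can. A call with a gripper value outside its range is refused whole. The fingers move at their own pace and stop on an object; FORCE is the grip in N (left out, the last holds). Time passes only in rows, so rows that do not move let the fingers close. It gives the time, the measured TCP pose, the force and the opening at its end, in the units of the state.
- r.sense(): the state, without advancing time (a new reading comes with each control period).
- optics.snapshot(name): name is "side" or "top"; returns (picture, depth): 400x640x3 uint8, blue, green, red; 400x640 float32, mm along the optical axis (not along the pixel's ray), 0 where there is no reading.
- optics.camera_params(name): a dict with "camera_matrix" (3x3 intrinsics, pixels), "eye" and "orientation" of the camera in the world. Camera axes: x right, y down, z forward; pixel columns grow to the right and rows downward; lengths in mm; the calibration is good to about 2 mm. A picture is of the moment at which its call begins. camera_params takes no time and is no camera call.
- hand_in(): hands the job in, once; it reports no verdict.
Trained networks look in the newest picture that a camera, given by its name, has taken for a name from the list of things; names that differ only in an ending like _2 or _b are one class to them, and where a whole thing is asked for, a point or a joint stands for the part that bears it (a point fixed in the world has none). Each returns a list of dicts, best first, with "score" (0 to 1); they miss things now and then, are a little off and sometimes report something else, mostly with a low value. They report only what shows in the picture. A call takes as long as a camera call. They do not tell look-alikes from the thing itself.
- optics.search_frame(camera, query): "at" ([x, y, z] in mm, in world coordinates, good to about 4 mm: the middle of the surface that is visible of it).
The state is a dict: "time": time; "joint_pos": joint angles; "qd": joint speeds; "joint_efforts": joint torques, N m; "tool_pos": TCP position; "tcp_rot": TCP orientation; "ft_force": force on the tool from outside, world axes, zero at the start; "wrist_torque": the same for the moment, N m; "finger_gap": finger opening in mm.
Only numpy, scipy, OpenCV 4.12 (cv2) and the standard library are available. Lean on these libraries where they do the work, as an engineer would, in place of code of your own. Each camera call takes 0.05 s, during which the arm holds its last target. There are 200 camera calls.

## Working session

There is one attempt and no reset: what is moved stays moved. The work goes in short steps, Python scripts to look and compute and a shell command to move; the robot and the scene stay as the last step left them, time stands still between calls to the robot, and variables do not carry over. Pictures are saved under pics/ and viewed, about 8 in all and at most 12, crops included, and the job is handed in when it is done.

```bash
mkdir -p pics; ls; cat > h.py <<'E'
import numpy as np, cv2
from bench import r, optics, hand_in
from scipy.spatial.transform import Rotation as R
def cam(n):
    p=optics.camera_params(n); return p
def Rm(p):
    o=np.array(p["orientation"],float)
    if o.shape==(3,3): return o
    return R.from_euler('xyz',o,degrees=True).as_matrix()
def cloud(n,d):
    p=cam(n);K=np.array(p["camera_matrix"]);v,u=np.mgrid[:d.shape[0],:d.shape[1]]
    P=np.stack([(u-K[0,2])/K[0,0]*d,(v-K[1,2])/K[1,1]*d,d],-1)
    return P@Rm(p).T+np.array(p["eye"])
def proj(n,X):
    p=cam(n);K=np.array(p["camera_matrix"]);c=(np.array(X)-np.array(p["eye"]))@Rm(p)
    q=c@K.T; return q[...,:2]/q[...,2:]
E
python3 - <<'E'
from h import *
for n in ("side","top"):
    im,d=optics.snapshot(n); print(n,cam(n)); cv2.imwrite(f"pics/{n}0.png",im); np.save(f"pics/{n}0.npy",d)
    for q in ("rotator","bore","crank_peg","key_grip","key_stand","green_box","beaker","yellow_rack"):
        print(q,[(np.round(a["at"]).tolist(),round(a["score"],2),np.round(proj(n,a["at"])).tolist()) for a in optics.search_frame(n,q)][:4])
print(r.sense())
a=[cv2.imread(f"pics/{n}0.png") for n in ("top","side")]
cv2.imwrite("pics/both0.png",cv2.resize(np.vstack(a),(480,600)))
E
```

```text
pics
side {'camera_matrix': array([[432.44185878,   0.        , 311.59917903],
       [  0.        , 432.44185878, 200.20815455],
       [  0.        ,   0.        ,   1.        ]]), 'eye': array([ 510.88470618, 1187.61215217,  978.77017472]), 'orientation': array([-1.29651138e+02,  1.25634215e-01, -1.78860873e+02])}
rotator [([565.0, 110.0, 73.0], 0.61, [302.0, 203.0])]
bore [([567.0, 112.0, 73.0], 0.97, [302.0, 204.0])]
crank_peg [([543.0, -57.0, 92.0], 0.47, [310.0, 169.0])]
key_grip [([457.0, 320.0, 106.0], 0.8, [337.0, 242.0]), ([560.0, 592.0, 96.0], 0.71, [296.0, 327.0]), ([392.0, 223.0, 91.0], 0.62, [358.0, 223.0]), ([538.0, 234.0, 91.0], 0.6, [310.0, 225.0])]
key_stand [([458.0, 342.0, 46.0], 0.63, [336.0, 263.0])]
green_box [([494.0, -295.0, 62.0], 0.84, [324.0, 140.0])]
beaker [([654.0, 294.0, 55.0], 0.78, [270.0, 247.0])]
yellow_rack [([408.0, 528.0, 30.0], 0.96, [357.0, 321.0])]
top {'camera_matrix': array([[367.80931849,   0.        , 319.82316148],
       [  0.        , 367.80931849, 198.58896998],
       [  0.        ,   0.        ,   1.        ]]), 'eye': array([ 264.
[... 486 characters left out ...]
69.0, 169.0])]
yellow_rack []
{'time': 0.9, 'joint_pos': array([ 6.95341691e+01,  7.46888366e+00,  8.52677531e+01, -1.13165762e-03,
        8.72612712e+01, -4.89405747e+00]), 'qd': array([-0.02469739,  0.07711567, -0.04638416,  0.02508236, -0.07497525,
       -0.00382252]), 'joint_efforts': array([ 1.10732758e-04, -5.69322252e+01, -5.00872886e+01, -5.66835970e-04,
        8.12538638e-04,  1.45159805e-05]), 'tool_pos': array([161.06528968, 577.98521557, 231.31648736]), 'tcp_rot': array([ 1.79998695e+02, -1.98801092e-03,  7.44282806e+01]), 'ft_force': array([-1.27841498,  0.01223485,  0.04214022]), 'wrist_torque': array([-0.01015654, -0.00557855,  0.0432318 ]), 'finger_gap': 85.51595556478675}
```

View pics/top0.png

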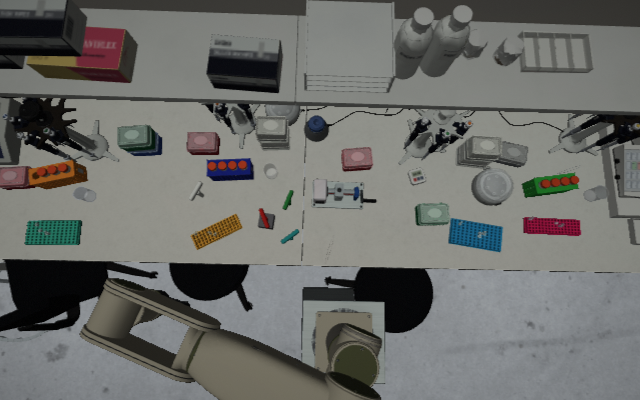

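View pics/side0.png

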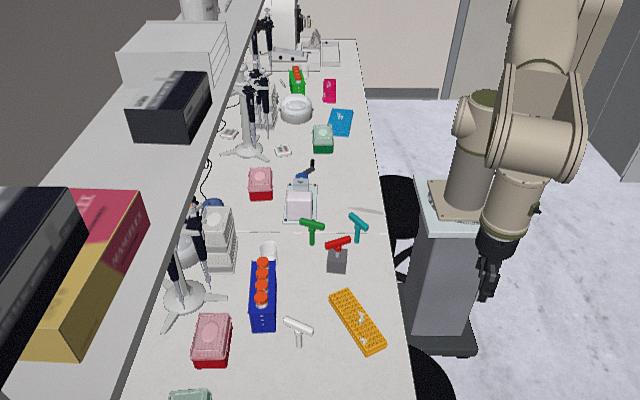

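Top view: rotator at (337,194) with crank at (368,200). T-keys: red in grey stand (265,217), green (288,200), turquoise (290,237), white (196,190). Only the red one standing in the grey block fits; a crop will confirm it, along with a cloud measurement.

```bash
python3 - <<'E'
from h import *
t=cv2.imread("pics/top0.png");s=cv2.imread("pics/side0.png")
a=cv2.resize(t[170:250,250:385],(800,474),interpolation=2)[:, :]
b=cv2.resize(s[150:280,280:380],(400,520),interpolation=2)
a=cv2.resize(t[172:246,252:382],(395,225),interpolation=2)
c=np.zeros((600,800,3),np.uint8)
c[:600,:400]=cv2.resize(s[145:280,275:365],(400,600),interpolation=2)
c[:300,400:]=cv2.resize(t[175:223,310:374+10],(400,300)[::1],interpolation=2)
c[300:,400:]=cv2.resize(t[195:249,248:320],(400,300),interpolation=2)
cv2.imwrite("pics/crop1.png",c)
for n,im in (("side",s),("top",t)):
    d=np.load(f"pics/{n}0.npy");P=cloud(n,d)
    h=cv2.cvtColor(im,cv2.COLOR_BGR2HSV)
    red=((h[...,0]<8)|(h[...,0]>172))&(h[...,1]>150)&(h[...,2]>80)
    box=(P[...,0]>400)&(P[...,0]<520)&(P[...,1]>260)&(P[...,1]<370)&(d>0)
    m=red&box&(P[...,2]>70)&(P[...,2]<130)
    q=P[m];print(n,"redkey",m.sum(),q.mean(0),np.percentile(q[:,2],[5,50,95]))
    (cx,w,ang)=cv2.minAreaRect(q[:,:2].astype(np.float32));print(cx,w,ang)
    m=box&(P[...,2]>43)&(P[...,2]<56)&~red;q=P[m];print(" stand top",m.sum(),np.median(q,0),cv2.minAreaRect(q[:,:2].astype(np.float32)))
    box=(P[...,0]>470)&(P[...,0]<640)&(P[...,1]>-140)&(P[...,1]<180)&(d>0)
    for lo,hi in ((6,18),(99,110),(65,130)):
        m=box&(P[...,2]>lo)&(P[...,2]<hi);q=P[m]
        if len(q)>5: print(" rot",lo,hi,m.sum(),q.mean(0),q.min(0),q.max(0),cv2.minAreaRect(q[:,:2].astype(np.float32)))
    m=box&(P[...,2]>30)&(h[...,2]<60);q=P[m];print(" dark",m.sum(),q.mean(0),q.min(0),q.max(0))
    m=(P[...,2]<3)&(P[...,2]>-15)&(P[...,0]>400)&(P[...,0]<650)&(P[...,1]>0)&(P[...,1]<300);print("bench z",np.median(P[m][:,2]))
E
```

```text
side redkey 214 [456.68310191 320.94118241 103.22546881] [ 82.64272545 106.72800638 113.36160812]
(456.21612548828125, 318.02117919921875) (79.17269897460938, 19.5058650970459) 24.144811630249023
 stand top 250 [456.34201939 322.99617018  49.14714353] ((456.5806579589844, 315.79107666015625), (58.47890090942383, 55.784603118896484), 83.25122833251953)
 rot 6 18 320 [566.46764634  36.5355209   11.37626016] [ 481.15178861 -110.68328263    6.28804417] [630.32389089 141.91125816  17.05238227] ((571.8590698242188, 11.055908203125), (271.54559326171875, 135.85264587402344), 79.888916015625)
 rot 99 110 342 [575.23015973  88.0148066  102.70733077] [535.83508283 -54.2599591   99.02975275] [616.20244745 134.53736559 108.5295572 ] ((576.1376953125, 40.18361282348633), (80.35468292236328, 188.77001953125), 0.08365976065397263)
 rot 65 130 810 [571.69869302  69.28797701  91.57614668] [ 529.04659275 -112.43944794   65.01462276] [617.49348239 135.81822385 108.5295572 ] ((572.9774169921875, 11.412391662597656), (249.44020080566406, 84.66429901123047), 88.58065032958984)
 dark 37 [538.38139856 -57.5
[... 672 characters left out ...]
84826660156, 312.0217590332031), 0.26388782262802124)
 rot 99 110 337 [571.91149817  82.33748266 103.70195807] [ 529.76106086 -105.32542106   99.03623438] [613.68064377 130.86498514 109.52417643] ((571.7070922851562, 12.456298828125), (236.5844268798828, 81.73710632324219), 89.17880249023438)
 rot 65 130 675 [566.72950497  45.24626324  93.15938917] [ 526.53800308 -111.00822851   65.14041099] [613.7927283  131.27006291 116.18242813] ((570.0015869140625, 9.797882080078125), (243.39773559570312, 83.75359344482422), 88.69036102294922)
 dark 134 [545.84077447 -16.15367727  79.24878326] [ 526.53800308 -111.00822851   33.80368317] [587.44699822 122.03342766 103.16082298]
bench z -0.6655152405880926
```

View pics/crop1.png

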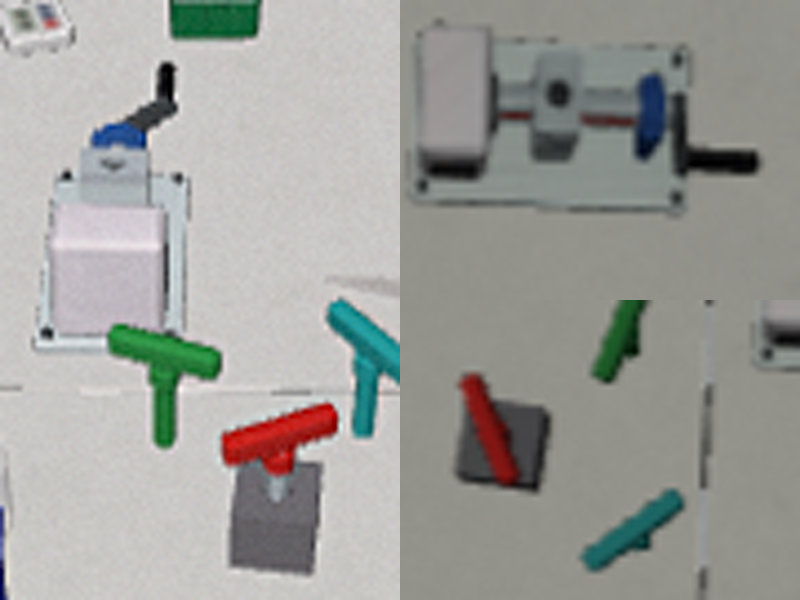

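The red T-handle in the grey block is the key (crop, lower right (490,430)); the green and turquoise ones lie or stand elsewhere. The crank leans to −x by about 60°. Next I'll fit the rotator pose.

```bash
python3 - <<'E'
from h import *
from scipy.optimize import minimize
# average several frames
acc={}
for n in ("side","top"):
    D=[];I=[]
    for k in range(4):
        im,d=optics.snapshot(n);D.append(d);I.append(im)
    D=np.median(D,0);I=np.mean(I,0).astype(np.uint8)
    acc[n]=(I,D);P=cloud(n,D)
    np.save(f"pics/{n}P.npy",P);cv2.imwrite(f"pics/{n}avg.png",I)
    top=(P[...,2]>98)&(P[...,2]<109)&(P[...,0]>510)&(P[...,0]<640)
    for nm,lo,hi,sx,sy in (("housing",60,150,84,52),("collar",-15,45,52,32)):
        q=P[top&(P[...,1]>lo)&(P[...,1]<hi)]
        # rectangle fit: robust centre from percentile extents
        print(n,nm,len(q),np.round(q.mean(0),1),"midext",np.round((np.percentile(q,2,axis=0)+np.percentile(q,98,axis=0))/2,1),np.round(np.ptp(q,axis=0)),cv2.minAreaRect(q[:,:2].astype(np.float32)))
    q=P[(P[...,0]>500)&(P[...,0]<640)&(P[...,1]<-72)&(P[...,1]>-140)&(P[...,2]>55)]
    print(n,"peg",len(q),np.round(q[np.argsort(q[:,1])][::max(1,len(q)//14)],0).tolist())
    h=cv2.cvtColor(I,cv2.COLOR_BGR2HSV)
    red=((h[...,0]<10)|(h[...,0]>170))&(h[...,1]>110)
    m=red&(P[...,0]>530)&(P[...,0]<620)&(P[...,1]>-65)&(P[...,1]<65)&(P[...,2]>30)
    print(n,"redline",m.sum(),np.round(P[m],0).tolist()[:12])
    # predicted bore pixel
    print(proj(n,[571,15,103.5]))
E
```

```text
side housing 257 [575.2 108.8 102.6] midext [575.3 107.  102. ] [81. 50.  8.] ((576.4384155273438, 107.54032135009766), (80.43206787109375, 50.28528594970703), 1.1968050003051758)
side collar 73 [576.2  29.9 102.5] midext [574.9  30.1 102.1] [48. 31.  6.] ((574.7330932617188, 28.46039581298828), (47.240089416503906, 30.58493995666504), 2.716649055480957)
side peg 25 [[541.0, -111.0, 96.0], [534.0, -110.0, 96.0], [537.0, -109.0, 97.0], [534.0, -108.0, 93.0], [541.0, -106.0, 95.0], [537.0, -104.0, 96.0], [541.0, -102.0, 93.0], [533.0, -101.0, 94.0], [537.0, -100.0, 94.0], [544.0, -100.0, 90.0], [544.0, -95.0, 89.0], [537.0, -93.0, 95.0], [533.0, -93.0, 95.0], [540.0, -93.0, 95.0], [533.0, -91.0, 92.0], [540.0, -85.0, 96.0], [544.0, -84.0, 93.0], [537.0, -83.0, 97.0], [540.0, -81.0, 95.0], [533.0, -80.0, 96.0], [537.0, -79.0, 96.0], [544.0, -77.0, 93.0], [533.0, -75.0, 94.0], [540.0, -73.0, 96.0], [536.0, -73.0, 96.0]]
side redline 0 []
[301.2854789  178.05530914]
top housing 268 [573.3 105.3 103.4] midext [573.3 105.6 103.2] [80. 50. 10.] ((573.3165893554688, 105.86030578613281), (80.0
[... 201 characters left out ...]
408203), 0.0627201497554779)
top peg 37 [[529.0, -110.0, 93.0], [532.0, -110.0, 96.0], [529.0, -107.0, 92.0], [536.0, -106.0, 96.0], [529.0, -103.0, 91.0], [540.0, -103.0, 94.0], [529.0, -99.0, 94.0], [532.0, -98.0, 95.0], [533.0, -95.0, 92.0], [536.0, -95.0, 95.0], [529.0, -91.0, 91.0], [532.0, -91.0, 94.0], [529.0, -88.0, 89.0], [536.0, -87.0, 95.0], [532.0, -83.0, 94.0], [536.0, -83.0, 96.0], [539.0, -79.0, 96.0], [539.0, -75.0, 95.0], [535.0, -75.0, 98.0]]
top redline 9 [[565.0, 64.0, 68.0], [565.0, 60.0, 71.0], [566.0, 56.0, 68.0], [566.0, 52.0, 68.0], [564.0, -8.0, 66.0], [564.0, -12.0, 66.0], [563.0, -16.0, 68.0], [563.0, -19.0, 70.0], [564.0, -24.0, 68.0]]
[343.01838092 189.99783747]
```

```bash
python3 -m pendant '[[1,0,0,0,8.27],[1,0,0,0,8.27],[1,0,0,0,8.27],[1,0,0,0,8.27],[1,0,0,0,8.27],[1,0,0,0,8.27],[1,0,0,0,8.27],[1,0,0,0,8.27],[1,0,0,0,8.27]]' 20; python3 -m pendant '[[1,23,40,0,0],[1,23,40,0,0],[1,23,40,0,0],[1,23,40,0,0],[1,23,40,0,0],[1,23,40,0,0],[1,23,40,0,0],[1,23,40,0,0],[0.6,23,40,0,0],[0.6,23,40,0,0]]'
```

```text
time: 2.2
tool_pos: [161.1, 578.0, 231.3]
tcp_rot: [-180.0, -0.0, -0.3]
ft_force: [0.8, 0.0, 0.2]
finger_gap: 85.1
time: 3.2
tool_pos: [391.7, 176.3, 231.7]
tcp_rot: [-180.0, -0.1, 0.0]
ft_force: [1.1, 0.5, -0.9]
finger_gap: 59.0
```

```bash
python3 -m pendant '[[0.5,21,38,0,0],[0.5,21,38,0,0],[0.5,21,38,0,0],[0.5,21,38,0,0],[0.5,21,38,0,0],[0.5,21,38,0,0],[0.5,20,40,0,0],[0.5,0,0,20,0],[0.5,0,0,20,0],[0.5,0,0,10,0]]'; python3 - <<'E'
from h import *
im,d=optics.snapshot("top");im2,d2=optics.snapshot("side")
c=np.zeros((600,800,3),np.uint8)
c[:,:400]=cv2.resize(im[160:235,335:385],(400,600),interpolation=2);c[:,400:]=cv2.resize(im2[130:230,275:340][:98],(400,600),interpolation=2)
cv2.imwrite("pics/peg.png",c)
E
```

```text
time: 4.2
tool_pos: [536.1, -90.3, 179.2]
tcp_rot: [-180.0, 0.2, -0.1]
ft_force: [-0.8, -0.1, -1.6]
finger_gap: 42.5
```

View pics/peg.png

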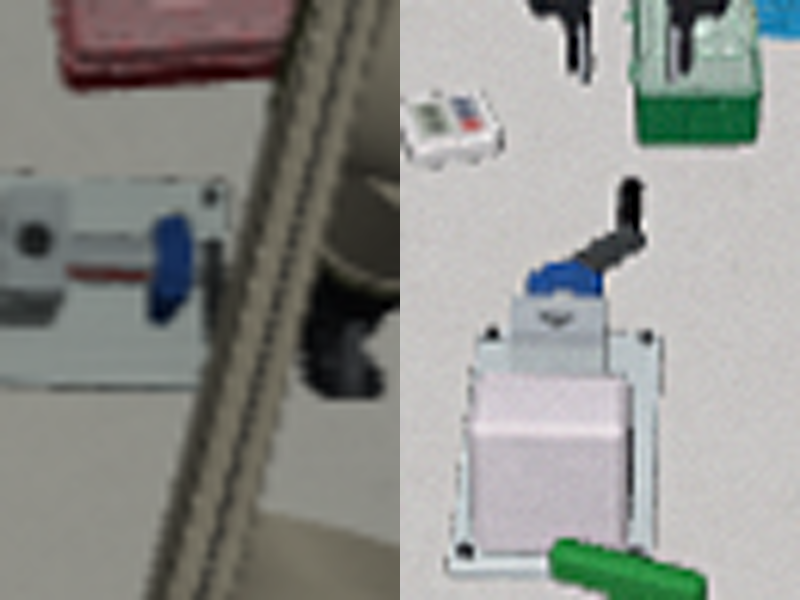

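Side view: fingers (578,75) and (683,65) straddle the peg (630,200) evenly. Descend and grip lightly.

```bash
python3 -m pendant '[[0.5,0,0,25,0],[0.5,0,0,25,0],[0.5,0,0,25,0],[0.5,0,0,20,0],[0.5,0,0,14,0],[0.5,0,0,0,0],[0.16,0,0,0,0],[0.16,0,0,0,0],[0.16,0,0,0,0],[0.16,0,0,0,0]]' 20; python3 -m pendant '[[0,0,0,0,0],[0,0,0,0,0],[0,0,0,0,0],[0,0,0,0,0]]'
```

```text
time: 5.3
tool_pos: [536.1, -90.3, 73.6]
tcp_rot: [180.0, 0.1, -0.0]
ft_force: [-11.3, 0.3, 6.9]
finger_gap: 14.1
time: 5.7
tool_pos: [536.1, -90.3, 73.6]
tcp_rot: [180.0, 0.1, -0.0]
ft_force: [-11.3, -0.7, 6.9]
finger_gap: 13.1
```

```bash
python3 -m pendant '[[0,3.4,0,-5,0],[0,3.8,0,-4,0],[0,4.2,0,-3.5,0],[0,4.7,0,-3,0],[0,4.9,0,-2.3,0]]'; python3 - <<'E'
from h import *
s=r.sense();print(s["tool_pos"],s["ft_force"],s["wrist_torque"])
E
```

```text
time: 6.2
tool_pos: [557.0, -90.6, 91.6]
tcp_rot: [180.0, 0.1, -0.0]
ft_force: [-11.1, -0.8, 8.6]
finger_gap: 13.0
[556.96720006 -90.58573478  91.61082137] [-11.07569326  -0.77030886   8.57909518] [-0.2541321   1.9911665  -0.03390598]
```

```bash
python3 -m pendant '[[0,5.3,0,-1.8,0],[0,5.3,0,-1.1,0],[0,6.3,0,-0.4,0],[0,0,0,0,0],[0,0,0,0,0]]'; python3 - <<'E'
from h import *
s=r.sense();print(s["tool_pos"],s["ft_force"],s["joint_pos"])
im2,d2=optics.snapshot("side")
cv2.imwrite("pics/up.png",cv2.resize(im2[130:230,265:345],(480,600),interpolation=2))
E
```

```text
time: 6.7
tool_pos: [575.7, -90.6, 95.1]
tcp_rot: [179.9, -0.1, -0.0]
ft_force: [-3.3, -2.2, 6.1]
finger_gap: 13.2
[575.71902172 -90.62922171  95.06905445] [-3.29508315 -2.20918889  6.11685524] [-1.39665481e+01  1.07167492e+01  9.63042512e+01 -3.23912787e-02
  7.28519111e+01 -1.39457799e+01]
```

View pics/up.png

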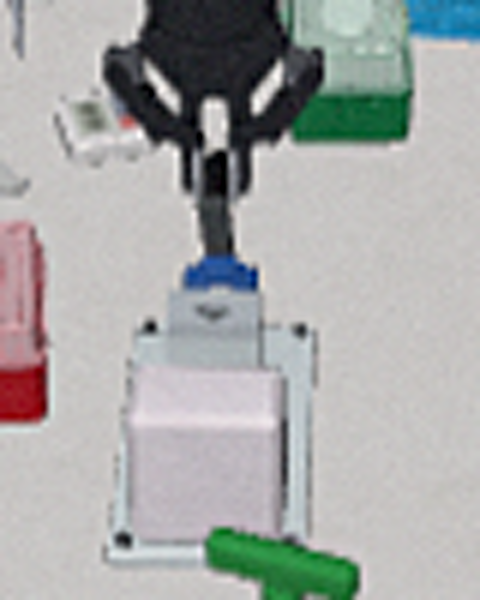

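```bash
python3 -m pendant '[[0.4,0,0,0,0],[0.4,0,0,0,0],[0.4,0,0,0,0],[0.5,0,0,-20,0],[0.6,0,0,-40,0],[1,0,0,-40,0],[1,-13.4,-45,0,0],[1,-13.4,-45,0,0],[1,-13.4,-45,0,0],[1,-13.4,-45,0,0]]'; python3 -m pendant '[[1,-13.4,-45,0,0],[1,-13.4,-45,0,0],[1,-13.4,-45,0,0],[1,-13.4,-45,0,0],[1,-13.4,-45,0,0],[1,0,0,0,-8.55],[1,0,0,0,-8.55],[1,0,0,0,-8.55],[1,0,0,0,-8.55],[1,0,0,0,-8.55]]' ; python3 -m pendant '[[1,0,0,0,-8.55],[1,0,0,0,-8.55],[1,0,0,0,-8.55],[1,0,0,0,-8.55],[1,0,0,0,-8.55],[1,0,0,0,-8.55],[1,0,0,0,-8.55],[1,0,0,0,-8.55],[1,0,0,0,-2.3]]';
python3 - <<'E'
from h import *
for n in ("side","top"):
    D=[];I=[]
    for k in range(5):
        im,d=optics.snapshot(n);D.append(d);I.append(im)
    D=np.median(D,0);I=np.mean(I,0).astype(np.uint8);P=cloud(n,D)
    cv2.imwrite(f"pics/{n}b.png",I);np.save(f"pics/{n}b.npy",P)
    top=(P[...,2]>98)&(P[...,2]<109)&(P[...,0]>510)&(P[...,0]<640)
    q=P[top&(P[...,1]>60)&(P[...,1]<150)];print(n,"housing",cv2.minAreaRect(q[:,:2].astype(np.float32)))
    q=P[top&(P[...,1]>5)&(P[...,1]<55)];print(n,"collar",cv2.minAreaRect(q[:,:2].astype(np.float32)))
    q=P[(P[...,0]>500)&(P[...,0]<640)&(P[...,1]<-68)&(P[...,1]>-140)&(P[...,2]>85)]
    print(n,"peg",len(q),np.round(q.mean(0),1),np.round(np.percentile(q,[3,97],axis=0)))
    h=cv2.cvtColor(I,cv2.COLOR_BGR2HSV)
    red=((h[...,0]<10)|(h[...,0]>170))&(h[...,1]>90)
    m=red&(P[...,0]>530)&(P[...,0]<620)&(P[...,1]>-65)&(P[...,1]<65)&(P[...,2]>30)
    print(n,"redline",m.sum(),np.round(P[m],0).tolist()[:14])
    # key
    red=((h[...,0]<8)|(h[...,0]>172))&(h[...,1]>150)&(h[...,2]>80)&(P[...,0]>400)&(P[...,0]<520)&(P[...,1]>260)&(P[...,1]<370)
    v,u=np.nonzero(red);print("redpx",len(u), u.mean() if len(u) else 0)
c=np.zeros((600,800,3),np.uint8)
a=cv2.imread("pics/topb.png")[165:225,305:385];b=cv2.imread("pics/sideb.png")[145:290,260:380]
c[:,:480]=0;c[:300,:400]=cv2.resize(a,(400,300),interpolation=2);c[:600,400:]=cv2.resize(b[:,:97],(400,600),interpolation=2);cv2.imwrite("pics/c5.png",c)
E
```

```text
time: 7.75
tool_pos: [520.6, 91.5, 193.5]
tcp_rot: [-180.0, -0.0, -0.0]
ft_force: [1.6, 0.5, -1.0]
finger_gap: 85.5
time: 8.75
tool_pos: [454.2, 315.2, 193.3]
tcp_rot: [-180.0, 0.0, 43.1]
ft_force: [0.2, 0.3, 0.2]
finger_gap: 85.1
time: 9.65
tool_pos: [454.2, 315.1, 193.3]
tcp_rot: [-180.0, -0.0, 113.8]
ft_force: [-0.0, 1.2, -0.1]
finger_gap: 85.6
side housing ((576.4126586914062, 105.77415466308594), (80.53333282470703, 51.5456428527832), 0.8779717683792114)
side collar ((574.96923828125, 31.924705505371094), (36.02553176879883, 50.50543212890625), 86.14543914794922)
side peg 28 [577.1 -90.6 111.6] [[ 572. -112.  109.]
 [ 583.  -70.  114.]]
side redline 0 []
redpx 217 337.47926267281105
top housing ((573.39453125, 105.86318969726562), (79.93687438964844, 50.420223236083984), 1.2461574077606201)
top collar ((572.8370971679688, 30.546154022216797), (52.05895233154297, 31.250598907470703), 0.621576189994812)
top peg 44 [574.4 -91.6 112.1] [[ 569. -112.  106.]
 [ 580.  -69.  116.]]
top redline 12 [[572.0, 60.0, 73.0], [573.0, 56.0, 73.0], [573.0, 52.0, 74.0], [574.0, 9.0, 73.0], [574.0, 5.0, 72.0], [574.0, 1.0, 73.0], [574.0, -3.0, 73.0], [575.0, -7.0, 71.0], [575.0, -11.0, 72.0], [575.0, -15.0, 72.0], [575.0, -19.0, 73.0], [575.0, -23.0, 70.0]]
redpx 42 265.0238095238095
```

View pics/c5.png

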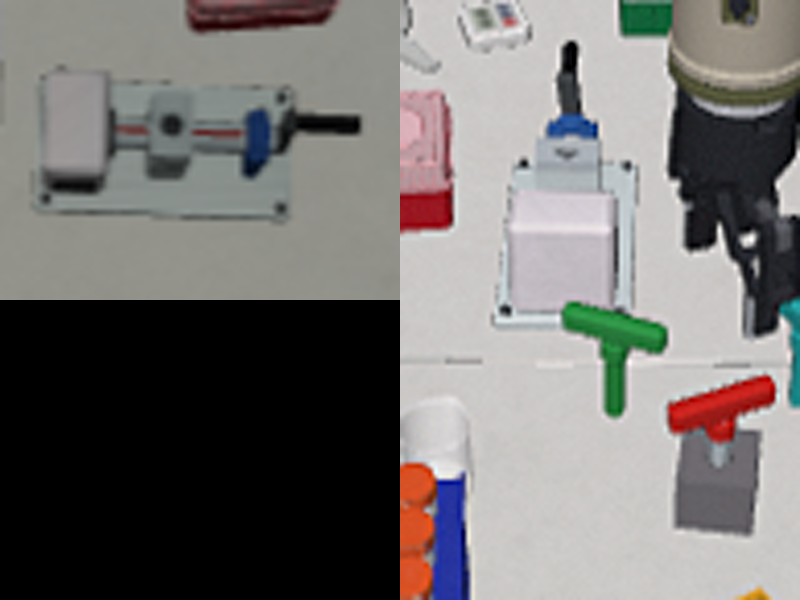

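Top crop: the flat's red line shows on top at (130–240,130), the peg is up at (330,123), and the bore is at (172,125). A sub-pixel check on the stored image comes next.

```bash
cat >> h.py <<'E'
def unproj(n,uv,z):
    p=cam(n);K=np.array(p["camera_matrix"]);uv=np.atleast_2d(uv)
    d=np.c_[(uv[:,0]-K[0,2])/K[0,0],(uv[:,1]-K[1,2])/K[1,1],np.ones(len(uv))]@Rm(p).T
    e=np.array(p["eye"]);return e+d*((z-e[2])/d[:,2])[:,None]
E
python3 - <<'E'
from h import *
from scipy.ndimage import gaussian_filter1d as gf
I=cv2.imread("pics/topb.png").astype(float);g=I.mean(2)
def rep(nm,uv,z):
    X=unproj("top",uv,z);k=np.polyfit(X[:,1],X[:,0],1);res=X[:,0]-np.polyval(k,X[:,1])
    ok=abs(res)<2*res.std()+.1;k=np.polyfit(X[ok,1],X[ok,0],1)
    print(nm,len(uv),"yaw",-np.degrees(np.arctan(k[0])).round(2),"x@y=31",np.polyval(k,31).round(2),"x@mid",np.round([np.median(X[:,1]),np.polyval(k,np.median(X[:,1]))],1))
# plate edges: B-R tint
def wc(a,r0): 
    a=np.clip(a,0,None); return (a*np.arange(r0,r0+len(a))).sum()/a.sum()
G=gf(g,0.8,axis=0)
print(np.round(g[176:212,335]).astype(int).tolist(),np.round(g[176:212,350]).astype(int).tolist())
for nm,r0,r1 in (("upper",177,186),("lower",203,212)):
    uv=[]
    for u in list(range(318,326))+list(range(344,358)):
        D=np.abs(np.gradient(G[r0:r1,u]));D[D<.4*D.max()]=0;uv.append((u,wc(D,r0)))
    rep(nm,np.array(uv),12)
red=I[...,2]-I[...,:2].mean(2)
uv=[(u,wc(red[187:196,u]-15,187)) for u in list(range(329,334))+list(range(345,353)) if red[187:196,u].max()>30];rep("red",np.array(uv),72.4)
uv=[(u,wc(110-g[183:197,u],183)) for u in range(366,376)];rep("peg",np.array(uv),107)
sub=100-g[184:196,334:346];sub=np.clip(sub,0,None);v,u=np.mgrid[184:196,334:346];b=[(sub*u).sum()/sub.sum(),(sub*v).sum()/sub.sum()];print("bore",b,unproj("top",b,103.5).round(1),np.round(g[185:195,339]))
E
```

```text
[142, 143, 142, 143, 143, 133, 144, 136, 122, 114, 114, 105, 101, 105, 118, 114, 116, 112, 108, 109, 71, 73, 60, 55, 80, 134, 137, 141, 141, 142, 139, 117, 125, 142, 144, 144] [142, 143, 144, 145, 144, 144, 138, 138, 138, 139, 140, 138, 139, 102, 118, 65, 93, 109, 90, 79, 136, 138, 140, 140, 140, 141, 138, 140, 141, 139, 141, 144, 94, 139, 144, 142]
upper 22 yaw -2.53 x@y=31 631.34 x@mid [ -6.6 629.7]
lower 22 yaw -7.74 x@y=31 523.2 x@mid [ -7.4 518. ]
red 13 yaw -0.23 x@y=31 574.34 x@mid [  0.6 574.2]
peg 10 yaw -0.53 x@y=31 576.38 x@mid [-91.  575.2]
bore [np.float64(339.2226890756303), np.float64(189.99579831932775)] [[570.6  29.7 103.5]] [124. 124.  99.  40.  28.  35.  36.  97. 120. 122.]
```

```bash
python3 -m pendant '[[0.7,0.5,1.4,25,0],[0.6,0,0,25,0],[0.5,0,0,25,0],[0.5,0,0,17,0],[0.5,0,0,9.5,0],[0.5,0,0,0,0],[0.2,0,0,0,0],[0.2,0,0,0,0],[0,0,0,0,0],[0,0,0,0,0]]' 80; python3 -m pendant '[[0,0,0,0,0],[0,0,0,0,0],[0,0,0,0,0],[0,0,0,0,0]]'
```

```text
time: 11.15
tool_pos: [456.5, 316.4, 93.5]
tcp_rot: [179.8, -0.0, 113.4]
ft_force: [-0.1, -0.5, 5.6]
finger_gap: 13.8
time: 11.55
tool_pos: [456.5, 316.5, 93.5]
tcp_rot: [179.8, -0.0, 113.4]
ft_force: [-0.2, -1.8, 7.3]
finger_gap: 14.1
```

```bash
python3 - <<'E'
from h import *
g=cv2.imread("pics/topb.png").astype(float).mean(2)
for u in range(316,362,4): print(u, np.round(g[178:186,u]).astype(int).tolist(), np.round(g[204:212,u]).astype(int).tolist())
s=r.sense();print(s["time"],s["tool_pos"],s["tcp_rot"],s["ft_force"],s["wrist_torque"],s["finger_gap"])
E
```

```text
316 [118, 130, 148, 149, 149, 149, 149, 148] [140, 140, 140, 112, 140, 143, 142, 142]
320 [142, 138, 148, 149, 147, 147, 147, 148] [138, 139, 138, 93, 138, 142, 143, 143]
324 [144, 130, 143, 146, 147, 149, 149, 149] [138, 139, 142, 86, 139, 144, 144, 144]
328 [143, 144, 143, 129, 140, 141, 140, 142] [141, 140, 142, 101, 141, 145, 144, 145]
332 [144, 143, 142, 104, 142, 142, 140, 141] [141, 141, 139, 99, 142, 145, 144, 144]
336 [144, 143, 144, 132, 143, 130, 120, 118] [141, 142, 139, 121, 116, 142, 144, 144]
340 [143, 142, 142, 142, 141, 129, 124, 124] [141, 142, 141, 138, 121, 143, 145, 144]
344 [143, 142, 143, 144, 145, 138, 136, 136] [142, 141, 141, 138, 93, 141, 144, 143]
348 [144, 145, 145, 143, 132, 137, 138, 138] [142, 140, 141, 144, 87, 139, 143, 143]
352 [144, 144, 143, 143, 126, 137, 138, 138] [141, 139, 141, 144, 98, 139, 142, 142]
356 [145, 144, 143, 144, 103, 139, 137, 138] [140, 137, 139, 142, 99, 139, 143, 142]
360 [142, 141, 142, 142, 131, 110, 83, 99] [138, 107, 72, 91, 112, 114, 141, 142]
11.55 [456.48626728 316.466679    93.4570828 ] [ 1.79845298e+02 -2.99666189e-03  1.13449305e+02] [-0.15202941 -1.80210128  7.30731975] [-0.25714052 -0.03700392  0.03076091] 14.099633503969367
```

```bash
python3 -m pendant '[[0,0,0,-10,0],[0,0,0,-15,0],[0,0,0,-20,0],[0,0,0,-30,0],[0,0,0,-30,0],[0,0,0,-20,0],[0,0,0,0,0]]'
python3 - <<'E'
from h import *
for sl in (1/24,1/30,1/40):
    X=unproj("top",[(316,207.5-21*sl),(358,207.5+21*sl)],12);d=X[0]-X[1];print("yaw",-np.degrees(np.arctan2(d[0],d[1])),X[0])
I,D=optics.snapshot("side");P=cloud("side",D)
s=r.sense();t=s["tool_pos"];print(t,s["ft_force"],s["wrist_torque"],s["finger_gap"])
u,v=proj("side",t).astype(int);print(u,v)
cv2.imwrite("pics/lift.png",cv2.resize(I[v-50:v+60,u-50:u+50],(500,550),interpolation=2))
I,D=optics.snapshot("top");u,v=proj("top",t).astype(int);print(u,v)
E
```

```text
time: 12.25
tool_pos: [457.0, 317.1, 221.8]
tcp_rot: [179.6, -0.1, 113.5]
ft_force: [0.8, 0.1, -2.1]
finger_gap: 14.2
yaw -0.9775962635083297 [518.96290403 117.17421929  12.        ]
yaw -0.4943078954083257 [518.23935155 117.15727119  12.        ]
yaw -0.010847212904793783 [517.51593249 117.1403262   12.        ]
[456.13133246 316.5377604  219.16540281] [ 1.20397211 -0.01899925 -4.13127936] [ 0.01300274  0.04005114 -0.05185266] 14.359412035912017
339 211
259 212
```

View pics/lift.png

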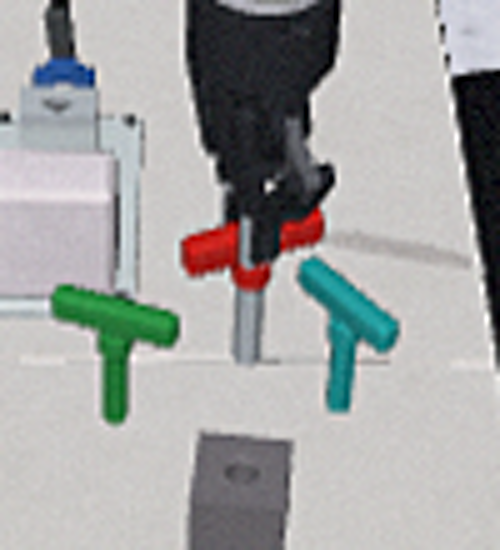

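Key is upright in the grip: bar (250,240), hex straight down to (247,360). My x-checks (collar, housing and plate against the peg, with peg-view bias removed) suggest the crank is about 3–4° past upright. I'll nudge the peg back about 3 mm with the key's shank from the +x side before inserting.

```bash
python3 -m pendant '[[0,-43.6,-1.8,0,0],[0,-43.6,-1.8,0,0],[0,-43.6,-1.8,0,0],[0,-43.6,-1.8,0,0],[0,-43.6,-1.8,0,0],[0,-43.6,-1.8,0,0],[0,-43.6,-1.8,0,0],[0,-43.6,-1.8,0,0],[0,-43.6,-1.8,0,0],[0,-43.6,-1.8,0,0]]'; python3 -m pendant '[[0,0,0,0,7.9],[0,0,0,0,7.9],[0,0,0,0,7.7],[0,0,0,0,0],[0,0,0,0,0]]'
```

```text
time: 13.35
tool_pos: [611.4, -92.6, 214.2]
tcp_rot: [-179.8, -0.2, 113.4]
ft_force: [0.7, -0.1, -2.7]
finger_gap: 14.3
time: 13.85
tool_pos: [611.5, -90.9, 215.1]
tcp_rot: [-179.8, -0.0, 90.2]
ft_force: [0.4, 0.0, -2.6]
finger_gap: 14.3
```

```bash
python3 -m pendant '[[0,0,0,25,0],[0,0,0,25,0],[0,0,0,26,0],[0,0,-12,0,0],[0,0,-5,0,0],[0,0,0,0,0],[0,0,0,0,0]]'; for i in 1 ; do python3 -m pendant '[[0,0,-1.5,0,0],[0,0,0,0,0]]';python3 -m pendant '[[0,0,-1.5,0,0],[0,0,0,0,0]]';python3 -m pendant '[[0,0,-1.5,0,0],[0,0,0,0,0]]'; done
```

```text
time: 14.55
tool_pos: [596.2, -91.3, 142.1]
tcp_rot: [179.9, 0.0, 90.0]
ft_force: [0.2, -0.2, -2.5]
finger_gap: 14.2
time: 14.75
tool_pos: [594.4, -91.2, 141.5]
tcp_rot: [179.9, 0.0, 90.0]
ft_force: [-0.3, -0.6, -3.1]
finger_gap: 14.4
time: 14.95
tool_pos: [592.4, -91.1, 141.0]
tcp_rot: [180.0, 0.0, 90.0]
ft_force: [0.1, -0.4, -2.5]
finger_gap: 14.1
time: 15.15
tool_pos: [591.1, -91.1, 141.1]
tcp_rot: [180.0, 0.0, 89.9]
ft_force: [0.8, 0.3, -2.6]
finger_gap: 14.1
```

```bash
python3 -m pendant '[[0,0,-1,0,0],[0,0,0,0,0]]';python3 -m pendant '[[0,0,-1,0,0],[0,0,0,0,0]]';python3 -m pendant '[[0,0,-1,0,0],[0,0,0,0,0]]';python3 -m pendant '[[0,0,-1,0,0],[0,0,0,0,0]]'
```

```text
time: 15.35
tool_pos: [590.3, -91.2, 141.2]
tcp_rot: [179.9, 0.0, 90.0]
ft_force: [3.4, -0.4, -3.6]
finger_gap: 13.9
time: 15.55
tool_pos: [589.0, -91.2, 141.0]
tcp_rot: [180.0, 0.0, 89.9]
ft_force: [2.7, -0.2, -2.6]
finger_gap: 14.5
time: 15.75
tool_pos: [587.8, -91.1, 140.9]
tcp_rot: [-180.0, -0.0, 89.9]
ft_force: [1.8, -0.1, -2.4]
finger_gap: 14.4
time: 15.95
tool_pos: [586.7, -91.1, 140.8]
tcp_rot: [-180.0, -0.0, 89.9]
ft_force: [1.8, -0.9, -3.0]
finger_gap: 14.3
```

```bash
python3 -m pendant '[[0,0,5,0,0],[0,0,15,0,0],[0,0,5,-30,0],[0,0,0,-45,0],[0,0,0,0,0]]'; python3 - <<'E'
from h import *
for n in ("side","top"):
    D=[];I=[]
    for k in range(5):
        im,d=optics.snapshot(n);D.append(d);I.append(im)
    D=np.median(D,0);I=np.mean(I,0).astype(np.uint8);P=cloud(n,D);cv2.imwrite(f"pics/{n}d.png",I)
    top=(P[...,2]>98)&(P[...,2]<109)&(P[...,0]>510)&(P[...,0]<640)
    q=P[top&(P[...,1]>60)&(P[...,1]<150)];print(n,"housing",cv2.minAreaRect(q[:,:2].astype(np.float32)))
    q=P[top&(P[...,1]>5)&(P[...,1]<55)];print(n,"collar",len(q),cv2.minAreaRect(q[:,:2].astype(np.float32))) if len(q) else 0
    q=P[(P[...,0]>500)&(P[...,0]<640)&(P[...,1]<-68)&(P[...,1]>-140)&(P[...,2]>85)&(P[...,2]<120)]
    print(n,"peg",len(q),np.round(q.mean(0),1),np.round(np.percentile(q,[3,97],axis=0))) if len(q) else 0
a=cv2.imread("pics/topd.png")[165:225,305:385];b=cv2.imread("pics/sided.png")[145:245,270:340]
cv2.imwrite("pics/c7.png",np.hstack([cv2.resize(a,(400,300),interpolation=2),cv2.resize(b[:52],(400,300),interpolation=2)]))
E
```

```text
time: 16.45
tool_pos: [615.4, -92.0, 223.5]
tcp_rot: [179.4, 0.1, 89.9]
ft_force: [1.9, -0.4, -1.6]
finger_gap: 14.1
side housing ((576.4559326171875, 107.0567626953125), (80.45721435546875, 50.42277908325195), 1.2072381973266602)
side collar 93 ((575.3811645507812, 31.738758087158203), (34.77167510986328, 50.171295166015625), 88.39476776123047)
side peg 27 [573.5 -90.  111.8] [[ 568. -111.  108.]
 [ 580.  -71.  115.]]
top housing ((573.4991455078125, 105.8838882446289), (79.89929962158203, 50.43418502807617), 1.0288739204406738)
top collar 100 ((572.8407592773438, 30.442026138305664), (52.70210647583008, 31.53852081298828), 1.1485540866851807)
top peg 26 [ 569.9 -100.7  112. ] [[ 565. -112.  107.]
 [ 577.  -88.  116.]]
```

View pics/c7.png

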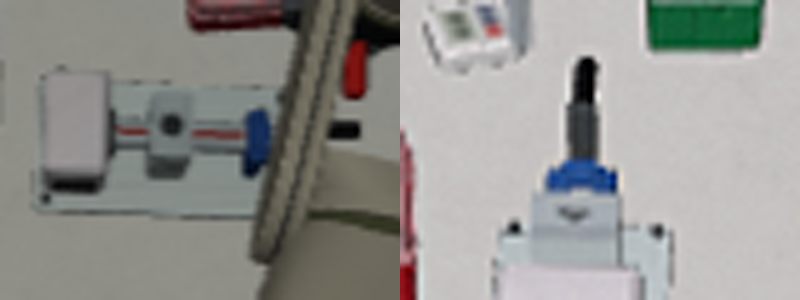

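Side crop: crank (583,60–160) stands straight above the bearing, peg x 573.8 against about 574.2 expected, so within 1–2° of up. Now over the bore.

```bash
python3 -m pendant '[[0,30,-10,0,0],[0,30,-10,0,0],[0,30,-10,0,0],[0,33.7,-10.4,0,0],[0,0,0,10,0],[0,0,0,10,0],[0,0,0,0,0],[0,0,0,0,0]]'; python3 - <<'E'
from h import *
s=r.sense();t=s["tool_pos"];print(t,s["tcp_rot"],s["ft_force"])
for n in ("side","top"):
    D=[];I=[]
    for k in range(5):
        im,d=optics.snapshot(n);D.append(d);I.append(im)
    D=np.median(D,0);I=np.mean(I,0).astype(np.uint8);P=cloud(n,D);cv2.imwrite(f"pics/{n}e.png",I)
    print(n,"proj tip",proj(n,[t[0],t[1],t[2]-83.5]),"bore",proj(n,[574,31.7,103.5]))
    h=cv2.cvtColor(I,cv2.COLOR_BGR2HSV);red=((h[...,0]<8)|(h[...,0]>172))&(h[...,1]>150)&(h[...,2]>60)
    q=P[red&(abs(P[...,0]-574)<60)&(abs(P[...,1]-31)<50)&(P[...,2]>150)]
    if len(q): print("red bar",len(q),q.min(0).round(),q.max(0).round(),q.mean(0).round(1))
    q=P[(abs(P[...,0]-574)<20)&(abs(P[...,1]-31)<20)&(P[...,2]>122)&(P[...,2]<168)]
    if len(q): print("hex",len(q),q.mean(0).round(1),np.percentile(q,[5,95],axis=0).round(1))
b=cv2.imread("pics/sidee.png")[130:230,260:345];a=cv2.imread("pics/tope.png")[165:225,305:385]
cv2.imwrite("pics/c8.png",np.hstack([cv2.resize(b,(500,588),interpolation=2),cv2.resize(a,(300,588)[:2],interpolation=2)]))
E
```

```text
time: 17.75
tool_pos: [571.4, 31.6, 195.1]
tcp_rot: [-179.9, 0.0, 89.9]
ft_force: [1.8, -0.7, -2.5]
finger_gap: 14.4
[571.38698958  31.56000513 195.10052788] [-1.79914240e+02  1.29042750e-02  8.98769996e+01] [ 1.78294772 -0.66808144 -2.48196329]
side proj tip [300.93783656 179.0754238 ] bore [300.20037197 181.02884225]
red bar 133 [534.  26. 177.] [611.  45. 215.] [570.1  37.5 203.6]
hex 44 [572.   37.5 145. ] [[567.   34.7 124.6]
 [577.3  39.8 165.3]]
top proj tip [338.89302022 189.33806524] bore [338.71233651 189.12919096]
red bar 36 [530.  27. 204.] [561.  38. 218.] [545.6  33.1 213.2]
hex 2 [569.   40.5 135.8] [[568.4  40.1 131. ]
 [569.7  40.8 140.7]]
```

View pics/c8.png

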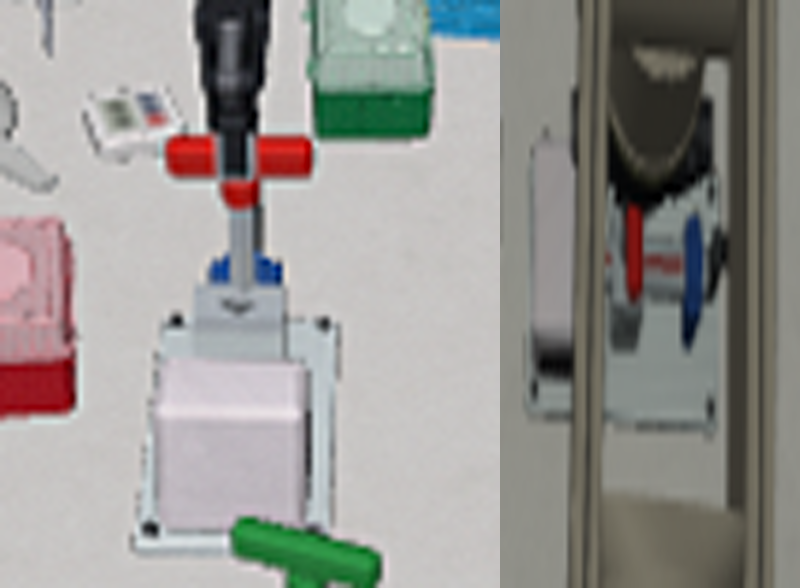

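Side crop: hex (243,200–285) is a bit −x of the collar centre (cloud: 572.0 against 575.2). Shift +3 mm in x and lower.

```bash
python3 -m pendant '[[0,0.2,3.2,0,0],[0,0,0,0,0],[0,0,0,3,0],[0,0,0,3,0],[0,0,0,3,0],[0,0,0,0,0]]';  python3 -m pendant '[[0,0,0,2,0],[0,0,0,2,0],[0,0,0,0,0],[0,0,0,0,0]]'
```

```text
time: 18.85
tool_pos: [574.3, 32.8, 186.0]
tcp_rot: [-179.9, -0.0, 89.9]
ft_force: [0.4, -0.2, -3.8]
finger_gap: 14.0
time: 19.25
tool_pos: [574.9, 32.8, 183.0]
tcp_rot: [180.0, 0.0, 89.9]
ft_force: [-0.5, 0.3, -3.1]
finger_gap: 14.1
```

```bash
python3 -m pendant '[[0,0,0,3,0],[0,0,0,2,0],[0,0,0,0,0],[0,0,0,0,0]]';  python3 -m pendant '[[0,0,0,2,0],[0,0,0,1,0],[0,0,0,0,0],[0,0,0,0,0]]'; python3 -m pendant '[[0,0,0,1.5,0],[0,0,0,0,0],[0,0,0,0,0]]'
```

```text
time: 19.65
tool_pos: [574.7, 32.3, 177.5]
tcp_rot: [-180.0, 0.0, 89.9]
ft_force: [0.4, -3.6, -4.2]
finger_gap: 14.0
time: 20.05
tool_pos: [574.8, 32.5, 174.7]
tcp_rot: [-180.0, 0.0, 89.9]
ft_force: [0.4, -4.6, -2.5]
finger_gap: 14.0
time: 20.35
tool_pos: [574.9, 32.6, 173.4]
tcp_rot: [180.0, 0.0, 89.9]
ft_force: [0.2, -5.2, -1.3]
finger_gap: 14.1
```

```bash
python3 -m pendant '[[0,-0.7,0,1.5,0],[0,0,0,0,0],[0,0,0,0,0]]';  python3 -m pendant '[[0,0,0,1.5,0],[0,0,0,0,0],[0,0,0,0,0]]'; python3 -m pendant '[[0,0,0,1.5,0],[0,0,0,0,0],[0,0,0,0,0]]'
```

```text
time: 20.65
tool_pos: [574.5, 32.2, 171.4]
tcp_rot: [-180.0, -0.0, 90.0]
ft_force: [-0.0, -3.6, -2.6]
finger_gap: 14.0
time: 20.95
tool_pos: [575.2, 32.1, 171.0]
tcp_rot: [179.9, -0.0, 90.0]
ft_force: [-0.7, -3.0, 3.0]
finger_gap: 14.3
time: 21.25
tool_pos: [575.6, 32.1, 170.6]
tcp_rot: [179.9, 0.0, 90.0]
ft_force: [-2.0, -3.9, 8.9]
finger_gap: 14.1
```

Resting on the screw (about 11 N down, TCP 170.6 as expected). Turn clockwise to find the hexagon.

```bash
python3 -m pendant '[[0,-0.4,0,0,3],[0,0,0,0,3],[0,0,0,0,3],[0,0,0,0,3],[0,0,0,0,3]]';python3 -m pendant '[[0,0,0,0,3],[0,0,0,0,3],[0,0,0,0,3],[0,0,0,0,3],[0,0,0,0,3]]'; python3 -c "
from h import *
s=r.sense();print(s['wrist_torque'])"
```

```text
time: 21.75
tool_pos: [575.6, 31.6, 170.6]
tcp_rot: [179.9, -0.0, 74.8]
ft_force: [-1.6, -4.0, 9.6]
finger_gap: 14.1
time: 22.25
tool_pos: [574.6, 31.2, 168.7]
tcp_rot: [180.0, 0.1, 59.8]
ft_force: [0.0, -5.5, -0.8]
finger_gap: 14.3
[-1.39597772 -0.07282455  0.07182815]
```

```bash
python3 -m pendant '[[0,-0.5,0.3,1.5,0],[0,0,0,1.5,0],[0,0,0,1.5,0],[0,0,0,0,0]]';python3 -m pendant '[[0,0,0,1.5,0],[0,0,0,0,0],[0,0,0,0,0]]'; python3 -c "
from h import *
s=r.sense();print(s['wrist_torque'])"
```

```text
time: 22.65
tool_pos: [574.8, 30.9, 164.4]
tcp_rot: [180.0, 0.0, 60.0]
ft_force: [-0.5, -5.7, 0.5]
finger_gap: 14.2
time: 22.95
tool_pos: [575.2, 30.9, 164.1]
tcp_rot: [179.9, -0.0, 60.0]
ft_force: [-3.4, -5.0, 6.0]
finger_gap: 14.2
[-1.31406952  0.62038932 -0.08326818]
```

```bash
cat > q.py <<'E'
from h import *
s=r.sense();print('T',s['wrist_torque'].round(3),'F',s['ft_force'].round(1),'yaw',s['tcp_rot'][2].round(1),s['tool_pos'].round(2))
E
python3 -m pendant '[[0,-0.7,0.4,0.1,4],[0,0,0,0.2,4],[0,0,0,0.2,4]]'; python3 q.py; python3 -m pendant '[[0,0,0,0.2,4],[0,0,0,0.2,4],[0,0,0,0.2,4]]'; python3 q.py;python3 -m pendant '[[0,0,0,0,0],[0,0,0,0,0]]'; python3 q.py
```

```text
time: 23.25
tool_pos: [575.2, 30.2, 164.0]
tcp_rot: [179.9, -0.0, 47.8]
ft_force: [-3.9, -4.5, 9.4]
finger_gap: 14.3
T [-1.25   0.952  0.227] F [-3.9 -4.5  9.4] yaw 47.8 [575.2   30.16 163.96]
time: 23.55
tool_pos: [575.1, 30.0, 163.4]
tcp_rot: [179.9, -0.0, 35.8]
ft_force: [-4.7, -5.6, 10.3]
finger_gap: 14.5
T [-1.448  1.202  0.122] F [-4.7 -5.6 10.3] yaw 35.8 [575.09  30.   163.42]
time: 23.75
tool_pos: [575.1, 30.0, 163.4]
tcp_rot: [179.9, -0.0, 36.0]
ft_force: [-4.3, -5.9, 9.9]
finger_gap: 13.8
T [-1.346  1.114  0.068] F [-4.3 -5.9  9.9] yaw 36.0 [575.07  30.01 163.36]
```

```bash
python3 -m pendant '[[0,-1.4,0.2,0,0],[0,0,0,0,0]]'; python3 q.py; python3 -m pendant '[[0,0,0,0.17,4],[0,0,0,0.17,4],[0,0,0,0.17,4]]'; python3 q.py;python3 -m pendant '[[0,0,0,0.17,4],[0,0,0,0.17,4],[0,0,0,0.17,4]]'; python3 q.py;python3 -m pendant '[[0,0,0,0,0],[0,0,0,0,0]]'; python3 q.py
```

```text
time: 23.95
tool_pos: [574.5, 29.5, 163.4]
tcp_rot: [179.9, -0.1, 36.0]
ft_force: [-1.4, -3.9, 8.3]
finger_gap: 14.2
T [-0.862  0.48   0.067] F [-1.4 -3.9  8.3] yaw 36.0 [574.54  29.54 163.42]
time: 24.25
tool_pos: [574.4, 29.4, 162.9]
tcp_rot: [180.0, -0.1, 23.8]
ft_force: [-2.5, -4.6, 8.6]
finger_gap: 13.8
T [-0.979  0.743  0.272] F [-2.5 -4.6  8.6] yaw 23.8 [574.42  29.44 162.95]
time: 24.55
tool_pos: [574.3, 29.4, 162.4]
tcp_rot: [180.0, -0.1, 11.8]
ft_force: [-2.6, -3.7, 8.9]
finger_gap: 13.7
T [-1.13   0.951  0.241] F [-2.6 -3.7  8.9] yaw 11.8 [574.26  29.35 162.4 ]
time: 24.75
tool_pos: [574.2, 29.3, 162.3]
tcp_rot: [180.0, -0.1, 12.0]
ft_force: [-3.0, -4.5, 9.4]
finger_gap: 14.3
T [-1.061  0.943  0.063] F [-3.  -4.5  9.4] yaw 12.0 [574.22  29.35 162.34]
```

```bash
python3 -m pendant '[[0,-0.9,1.0,0,0],[0,0,0,0,0]]'; python3 q.py; for k in 1; do python3 -m pendant '[[0,0,0,0.17,4],[0,0,0,0.17,4]]' >/dev/null; python3 q.py;python3 -m pendant '[[0,0,0,0,0],[0,0,0,0,0]]'>/dev/null; python3 q.py; python3 -m pendant '[[0,0,0,0.17,4],[0,0,0,0.17,4]]' >/dev/null; python3 q.py;python3 -m pendant '[[0,0,0,0,0],[0,0,0,0,0]]'>/dev/null; python3 q.py; done
```

```text
time: 24.95
tool_pos: [573.9, 28.7, 162.4]
tcp_rot: [-180.0, -0.1, 12.0]
ft_force: [-2.1, -2.4, 7.3]
finger_gap: 14.1
T [-0.421  0.514  0.059] F [-2.1 -2.4  7.3] yaw 12.0 [573.86  28.74 162.36]
T [-0.65   0.686  0.2  ] F [-3.2 -3.1  7.7] yaw 3.8 [573.8   28.73 162.09]
T [-0.515  0.684  0.085] F [-1.8 -2.1  8.1] yaw 4.0 [573.79  28.76 162.05]
T [-0.61   0.897  0.23 ] F [-3.3 -2.7  9.2] yaw -4.2 [573.65  28.72 161.71]
T [-0.525  0.742  0.085] F [-2.5 -2.3  8.2] yaw -4.0 [573.64  28.68 161.7 ]
```

```bash
S='[[0,0,0,0,0],[0,0,0,0,0]]'; python3 -m pendant '[[0,0,0,0.17,4],[0,0,0,0.17,4]]' >/dev/null; python3 q.py;python3 -m pendant '[[0,0,0,0,0],[0,0,0,0,0]]'>/dev/null; python3 q.py; python3 -m pendant '[[0,0,0,0.17,4]]' >/dev/null; python3 q.py;python3 -m pendant '[[0,0,0,0,0],[0,0,0,0,0]]'>/dev/null; python3 q.py; python3 -m pendant '[[0,0,0,0.17,4]]' >/dev/null; python3 q.py;python3 -m pendant '[[0,0,0,0,0],[0,0,0,0,0]]'>/dev/null; python3 q.py
```

```text
T [-0.633  1.031  0.305] F [-4.1 -2.7 10.4] yaw -12.2 [573.52  28.73 161.41]
T [-0.588  0.943  0.157] F [-4.3 -1.5  9.3] yaw -12.0 [573.56  28.72 161.44]
T [-0.569  1.09   0.219] F [-5.1 -2.4 10.9] yaw -16.0 [573.49  28.72 161.28]
T [-0.573  1.005  0.164] F [-4.4 -1.9  9.4] yaw -16.0 [573.48  28.73 161.26]
T [-0.546  1.141  0.323] F [-3.7 -2.  11.4] yaw -20.0 [573.43  28.71 161.15]
T [-0.589  1.152  0.161] F [-3.7 -2.1 10.3] yaw -20.0 [573.42  28.74 161.12]
```

```bash
python3 -m pendant '[[0,-0.7,0.6,-0.2,0],[0,0,0,0,0]]'>/dev/null; python3 q.py; python3 -m pendant '[[0,0,0,0.17,4]]' >/dev/null; python3 q.py;python3 -m pendant '[[0,0,0,0,0],[0,0,0,0,0]]'>/dev/null; python3 q.py; python3 -m pendant '[[0,0,0,0.17,4]]' >/dev/null; python3 q.py;python3 -m pendant '[[0,0,0,0,0],[0,0,0,0,0]]'>/dev/null; python3 q.py
```

```text
T [-0.478  0.533  0.24 ] F [-1.5 -1.4  7.3] yaw -20.0 [572.88  28.55 161.12]
T [-0.384  0.672  0.38 ] F [-2.6 -2.   8.7] yaw -24.0 [572.86  28.58 161.04]
T [-0.422  0.613  0.27 ] F [-3.1 -2.1  7.9] yaw -24.0 [572.86  28.56 160.98]
T [-0.404  0.789  0.35 ] F [-3.9 -2.1 10. ] yaw -28.0 [572.84  28.6  160.93]
T [-0.399  0.708  0.271] F [-3.9 -1.2  8.9] yaw -28.0 [572.85  28.58 160.91]
```

Turning torque is 0.35–0.38 N·m (free was about 0.22) and held torque 0.27, at about 0.45 rad past first contact: mid-range snug. Release.

```bash
python3 -m pendant '[[0.2,0,0,0,0],[0.4,0,0,0,0],[0.5,0,0,0,0],[0.6,0,0,0,0],[0.6,0,0,-5,0],[0.6,0,0,-15,0],[0.6,0,0,-30,0],[0.6,0,0,-40,0],[0.6,0,0,-30,0]]'; python3 -m pendant '[[0.6,-35,0,0,0],[0.6,-35,0,0,0],[0.6,-35,0,0,0],[0.6,-35,0,0,0],[0.6,-35,0,0,0],[0.6,0,0,0,0],[0.6,0,0,0,0]]'; python3 q.py; python3 - <<'E'
from h import *
for n in ("side","top"):
    I,D=optics.snapshot(n);P=cloud(n,D);cv2.imwrite(f"pics/{n}f.png",I)
    h=cv2.cvtColor(I,cv2.COLOR_BGR2HSV);red=((h[...,0]<8)|(h[...,0]>172))&(h[...,1]>150)&(h[...,2]>60)
    q=P[red&(abs(P[...,0]-574)<60)&(abs(P[...,1]-31)<55)&(P[...,2]>130)]
    if len(q): print(n,len(q),q.mean(0).round(1),np.percentile(q,[5,50,95],axis=0).round(0)[:,2],cv2.minAreaRect(q[:,:2].astype(np.float32)))
    q=P[(P[...,0]>500)&(P[...,0]<640)&(P[...,1]<-68)&(P[...,1]>-140)&(P[...,2]>85)&(P[...,2]<120)]
    print("peg",len(q),q.mean(0).round(1) if len(q) else 0)
b=cv2.imread("pics/sidef.png")[130:300,240:380];a=cv2.imread("pics/topf.png")[165:245,250:385]
cv2.imwrite("pics/c9.png",np.hstack([cv2.resize(b,(400,486),interpolation=2),cv2.resize(a,(400,486),interpolation=2)]))
E
```

```text
time: 28.45
tool_pos: [572.8, 27.8, 283.3]
tcp_rot: [-179.9, -0.2, -28.1]
ft_force: [0.4, -0.4, 0.7]
finger_gap: 51.4
time: 29.15
tool_pos: [418.0, 110.4, 280.9]
tcp_rot: [-179.9, -0.1, -28.0]
ft_force: [0.0, -0.6, 0.2]
finger_gap: 51.2
T [-0.018 -0.017 -0.015] F [ 0.  -0.6  0.2] yaw -28.0 [418.   110.43 280.91]
side 128 [574.   37.7 170.2] [148. 175. 179.] ((574.0143432617188, 32.87910079956055), (80.86626434326172, 16.721084594726562), 66.40475463867188)
peg 10 [ 575.  -102.9  111.6]
top 15 [584.7  51.9 178.5] [174. 178. 183.] ((575.5707397460938, 28.986431121826172), (74.2583999633789, 9.287425994873047), 69.07994079589844)
peg 45 [570.3 -91.3 112. ]
```

View pics/c9.png

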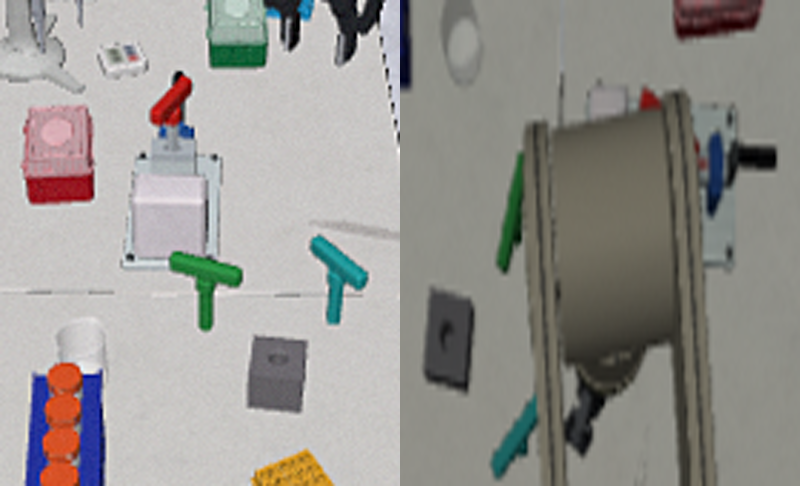

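```bash
python3 -c "
from bench import hand_in; print(hand_in())"
```

```text
the job is handed in; nothing more can be done
None
```

The shaft is locked: the crank is up, the set screw is snug on the flat, and the red key is left standing in the screw. I handed the job in at about 29 s on the robot's clock, with the gripper clear of everything.

- **Crank:** I turned it from about −57° to upright, then nudged it back about 3 mm at the peg after the cameras showed it 3–4° past. By my estimate the flat is within about 2° of straight up. The rotator's own yaw is the weak point: most cues gave about −0.5°, but the housing rectangle fits gave about +1°. If those are right, the crank leans up to about 5° to −x.
- **Key:** It rested on the screw at the expected height, dropped in after 15–30° of turning and went 6.5 mm further down, which is fully home.
- **Tightening:** I turned it clockwise 88° after it was home. Turning torque rose from about 0.2 to 0.35–0.38 N·m, and held torque from about 0.07 to 0.27 N·m, both in the snug range. By my estimate the screw turned about 0.45 rad after touching the flat. Side shifts of the arm changed the held reading by up to 0.08 N·m, so I relied on the turning torque.
- **Last picture:** The key stands upright with its handle top at about 179 mm, as expected for a home key on the sunk screw. The peg had not moved, and the look-alikes and the other things in view looked undisturbed. The camera put the handle about 5° off the gripper's angle at release, which I took as measurement noise.

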